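Stack the gauge tote and fit its drilled plate

TASK

Take the blue tote out of the green bay, turn it so that it stacks on the base tote in the grey station instead of nesting into it (its yellow end over the base's plain end), and set it down gently until it is seated; the guards mean you will have to put it down on the way and take it by its other long side. Then lower the drilled plate over the tote's four posts until it lies flat on the rim, its marked end at the tote's yellow end. Keep the tote level, let go of everything, and leave the other things on the table where they are.

Things in the scene. Friction and masses are not known exactly. Their poses are not given: they have to be found in the camera images.
- tote: Loose blue stack-nest tote, about 0.25 kg: 110 (x) by 156 (y) by 64 mm tall, rim at z=64; origin at the centre of its underside, z up. The +y end wall is yellow. Cavity 90 x 136 mm; below z=30 it is only 70 x 128 mm. Four feet under the long sides at y=+48 and -20; four lugs inside the long walls (24 mm along y, 8 mm inward, 5 mm below the rim) at y=-48 and +20.
- tote_mark (a point): Middle of the top of the loose tote's yellow end wall (tote y=+73, z=64 mm).
- tote_wall_a (a point): Middle of the finger-free stretch on the rim of the tote's long wall at -x (tote x=-50, y=-14, z=64 mm). The wall is 10 mm thick and vertical from z=30 to 64. Inside it y=-36 to +8 is free, 30 mm deep to a ledge at z=34. Pinch the wall here from above, 25 to 40 N, tool closing along tote x.
- tote_wall_b (a point): Middle of the finger-free stretch on the rim of the tote's long wall at +x (tote x=+50, y=-14, z=64 mm). The wall is 10 mm thick and vertical from z=30 to 64. Inside it y=-36 to +8 is free, 30 mm deep to a ledge at z=34. Pinch the wall here from above, 25 to 40 N, tool closing along tote x.
- tote_post (a point): Top of one of the tote's four steel posts, 9 mm across, which rise 14 mm above the rim (to z=78 mm) at x=+-35, y=+57 and y=-47, on corner blocks 20 mm along y, reaching in to x=+-24 and down to z=52. This one is at x=+35, y=+57.
- station: Fixed station, origin on the table under the centre of its blue base tote: same shape and axes as the loose tote (yellow end +y, rim 64 mm), no posts; the guard at its yellow end has a yellow top edge. Grey guards 126 mm tall, 4 mm thick, stand 8 mm from the tote's back (+x) and ends (outer edges x=-51 to +67, y=+-90 mm). Only the front (-x) is open: let a tote go only by its front long wall.
- station_seat (a point): Where the origin of a properly stacked tote comes: on the station's axis, 59 mm up, tote turned half round (yellow end over the plain end, yaw = station yaw + pi). Its feet then rest on the base's lugs, 5 mm inside the rim, play 3 mm in x, 4 in y. With yellow ends on the same side it drops to 34 mm: nested, wrong.
- station_mark (a point): Middle of the top of the base tote's yellow end wall (station y=+73, z=64 mm).
- bay: Fixed bay where the loose tote begins; origin on the table, centre of the tote place. Green sheet guards 70 mm tall, 4 mm thick, inner faces at x=+63 and y=+-86 mm; open only at the front (-x), so the tote can be taken there only by its front long wall. The tote begins within 3 mm of the bay's origin, axes alike within 0.03 rad, yellow end to bay +y.
- mat: Empty black rubber mat fixed on the table, 170 (x) x 210 (y) x 3 mm thick, origin at the centre of its underside; clear, a good place to put the tote down and change grip.
- plate: Loose drilled aluminium plate, about 0.25 kg: 104 (x) by 150 (y) by 6 mm, flat on the table; origin at the centre of its underside, z up. Four 17 mm holes at x=+-35, y=+57 and -47 mm. Black bar handle over the centre: 14 mm wide (x), 70 mm along y, z=32 to 46. Fitted, it lies on the tote's rim (z=64 of the tote), axes as the tote's; the other way round the holes miss the posts.
- plate_mark (a point): Yellow strip at the plate's marked end (plate y=+69, z=6 mm).
- refball: Bystander: reference ball stand: blue base 90 x 60 mm, slanting steel rod, white ball on top, 126 mm tall; origin at the centre of its underside. Leave alone.
- cleaner: Bystander: clear plastic bottle, 48 mm across, 125 mm tall; origin at the centre of its underside. Leave alone.
- gaugecase: Bystander: shut wooden gauge case, 75 x 130 x 30 mm; origin at the centre of its underside. Leave alone.
- pen: Bystander: bright green pen lying flat, about 137 mm long, 12 mm thick; origin at the centre of its underside. Leave alone.
- setring: Bystander: flat steel setting ring, 68 mm across, 22 mm tall; origin at the centre of its underside. Leave alone.
- calcase: Bystander: shut flat black caliper case with a grey clasp, 60 x 110 x 24 mm; origin at the centre of its underside. Leave alone.
- angleblock: Bystander: grey cast L-shaped angle block, 70 x 60 mm, 60 mm tall; origin at the centre of its underside. Leave alone.
- master: Bystander: upright steel master cylinder, 42 mm across, 75 mm tall; origin at the centre of its underside. Leave alone.

How it is judged:
On the way:
1. the tote stands stacked (not nested) on the base tote, released (x of tote in the frame of station between -0.005 and 0.005 m and y of tote in the frame of station between -0.006 and 0.006 m and z of tote in the frame of station between 0.056 and 0.062 m and angle between tote's own z axis and vertical below 0.04 rad and y of tote_mark in the frame of station below -0.05 m and contact force between the fingers and tote below 0.1 N), for 0.2 s.
At the end, for the whole second after the job is handed in: Tote stacked on the base tote: within 5 mm in x, 6 in y, 56 to 62 mm above it, yellow end over the plain end; plate over its posts: within 6 mm, 62 to 67 mm above the tote's origin, marked end at the tote's yellow end; tilts under 0.04 rad; both released and at rest (all of step 1 and x of plate in the frame of tote between -0.006 and 0.006 m and y of plate in the frame of tote between -0.006 and 0.006 m and z of plate in the frame of tote between 0.062 and 0.067 m and y of plate_mark in the frame of tote above 0.05 m and angle between plate's own z axis and vertical below 0.04 rad and contact force between the fingers and plate below 0.1 N and linear speed of each of tote, plate below 0.02 m/s and angular speed of each of tote, plate below 0.1 rad/s); the robot touches nothing.
It fails at once if the tote is tipped more than 0.35 rad (angle between tote's own z axis and vertical above 0.35 rad).
It fails at once if the tote is dropped or thrown onto the station (faster than 0.35 m/s within 12 mm of its seat) (distance between tote and station_seat below 0.012 m and linear speed of tote above 0.35 m/s).
It fails at once if a bystander is moved more than 30 mm (distance of any of refball, cleaner, gaugecase, pen, setring, calcase, angleblock, master from where it was at the start of the episode above 0.03 m).
It also fails if it takes over 72 s, if anything falls off the work surface, if the arm or the gripper's body presses on something with over 40 N, if the wrist force passes 120 N, or if a joint passes its speed limit or range.

ROBOT

A 7-joint arm with a two-finger parallel gripper is mounted at the origin on the work surface. World frame = base frame: x ahead of the robot, y to its left, z up, the work surface at z = 0. Lengths are in m, angles in rad, forces in N, time in s.
With the tool pointing down it reaches from about 0.4 to 0.925 m from the base axis. Payload 4.1 kg.
Tool frame: the origin (TCP) lies midway between the tips of the shut fingers; the grasp point (between the pads) lies manip.grip_point_offset behind it (manip.grip_point_offset is the distance from the TCP to the grasp point, in m); z points along the fingers, y is the line along which they close (so a half turn about z gives the same grasp; the last joint's range is limited). The gripper opens to 85 mm and grips with 20 to 120 N. Pads are 22 mm wide; open, the fingers measure 114 mm over their backs; the gripper's body (76 mm by 85 mm) begins 54 mm behind the grasp point. The pads swing forward as they close: fully open they stand 13 mm farther back than shut.
Start: joints at [1.055, 0.398, 0.045, 1.537, -0.019, 1.207, -0.051], TCP at [0.263, -0.594, 0.231] pointing down, gripper open.
Joint ranges: [-2.82, 2.82], [-0.49, 2.23], [-1.37, 1.46], [0, 2.46], [-1.36, 4.5], [0.23, 2], [-2.94, 2.94]. Speed limits (rad/s): [2.57, 2.57, 3.14, 3.14, 3.14, 3.14, 3.14].

INTERFACE

Orientations are given as a rotation vector (axis times angle).
In Python, from cell import manip gives the robot as it stands.
- The arm moves only by the shell command python3 inch.py FILE [OPENING] [FORCE], which reads ROWS from the file FILE. ROWS is a JSON list of rows, 1 to 5 of them, each an object with the fields sx, sy, sz (the shift in mm), ax, ay, az (a rotation vector in units of 0.2 rad); a field left out counts as zero; each row is the pose to reach, as a shift and turn from the pose commanded when the command began, along the tool's axes at that moment; what a row does not reach only later rows make up. A row lasts 1/8 s, in which the tool goes at most 0.0625 m and 0.188 rad, less where a joint would pass 70% of its speed; a pose out of reach is approached as far as the arm can. OPENING is the finger opening in m, set as the command begins (- or left out keeps the last). The fingers move at their own pace and stop on an object; FORCE is the grip in N (left out, the last holds). Time passes only in rows, so rows that do not move let the fingers close. It prints the time, the measured TCP pose, the force, the opening and the grip force at its end. Input that does not fit is refused with a message, and nothing moves.
- manip.observe(): the state, without advancing time (a new reading comes with each control period).
- manip.grab_frame(name): name is "scene" or "top" or "wrist"; returns the picture (420x560x3 uint8, blue, green, red); there is no depth.
- manip.calibration(name): a dict with "K" (3x3 intrinsics, pixels), "D" ([k1, k2, p1, p2, k3] as OpenCV has them; the pictures are not rectified), "view" (4x4, takes a point from world to camera coordinates). Camera axes: x right, y down, z forward; pixel columns grow to the right and rows downward; lengths in m; the calibration is good to about 2 mm. A picture is of the moment at which its call begins: read the wrist's pose just before it. calibration takes no time and is no camera call; for the wrist camera it gives the pose at the moment of the call.
- manip.job_done(): hands the job in; it is judged then, once.
The state is a dict: "clock": time; "joint_positions": joint angles; "joint_velocities": joint speeds; "tau": joint torques, N m; "tool_pos": TCP position; "eef_rot": TCP orientation; "force": force on the tool from outside, world axes, zero at the start; "ft_torque": the same for the moment, N m; "finger_gap": finger opening in m; "grasp_force": force on a finger pad.
Only numpy, scipy, OpenCV 4.12 (cv2) and the standard library are available. Lean on these libraries where they do the work, as an engineer would, in place of code of your own. Each camera call takes 0.05 s, during which the arm holds its last target. There are 200 camera calls.

## Working session

There is one attempt and no reset: what is moved stays moved. The work goes in short steps, Python scripts to look and compute and a shell command to move; the robot and the scene stay as the last step left them, time stands still between calls to the robot, and variables do not carry over. Pictures are saved under pics/ and viewed, at most 15 in all, crops included, and the job is handed in when it is done.

```bash
ls; mkdir -p pics; python3 - <<'E'
from cell import manip
import cv2, numpy as np
for n in("scene","top"):
    f=manip.grab_frame(n); cv2.imwrite(f"pics/{n}0.png",f)
    c=manip.calibration(n); print(n,np.round(c["K"],1).tolist(),np.round(c["D"],3),np.round(c["view"],3).tolist())
a=np.hstack([cv2.imread("pics/scene0.png"),cv2.imread("pics/top0.png")])
s=manip.observe(); print(s, manip.grip_point_offset)
E
```

```text
cell.py
inch.py
pics
scene [[397.3, 0.0, 275.8], [0.0, 397.3, 208.5], [0.0, 0.0, 1.0]] [0.028 0.    0.    0.    0.   ] [[-0.704, 0.71, -0.008, 0.374], [0.564, 0.553, -0.613, -0.297], [-0.431, -0.437, -0.79, 1.293], [0.0, 0.0, 0.0, 1.0]]
top [[406.6, 0.0, 274.6], [0.0, 406.6, 206.3], [0.0, 0.0, 1.0]] [-0.015  0.     0.     0.     0.   ] [[0.013, -1.0, -0.002, 0.033], [-0.986, -0.012, -0.166, 0.571], [0.166, 0.004, -0.986, 0.908], [0.0, 0.0, 0.0, 1.0]]
{'clock': 0.1, 'joint_positions': array([ 1.05498104,  0.39911422,  0.04505432,  1.53769655, -0.01867371,
        1.20692525, -0.05072008]), 'joint_velocities': array([-5.57496653e-05, -6.67807285e-04,  9.33017643e-04, -2.66490435e-03,
       -1.63351708e-03,  1.95846141e-04, -8.09848804e-04]), 'tau': array([ 4.78984948e-03, -4.76260078e+01,  1.37065273e+00, -2.54947937e+01,
        1.18208182e-02,  4.99545102e-03,  3.62646148e-06]), 'tool_pos': array([ 0.26293762, -0.5938448 ,  0.23039576]), 'eef_rot': array([-3.07197387e+00, -6.49793417e-01,  7.89255435e-04]), 'force': array([ 0.98177567, -0.52918528,  0.07098785]), 'ft_torque': array([ 0.03536583, -0.0153192 , -0.05333189]), 'grasp_force': 0.0, 'finger_gap': 0.08571853401697492} 0.0187
```
View pics/top0.png

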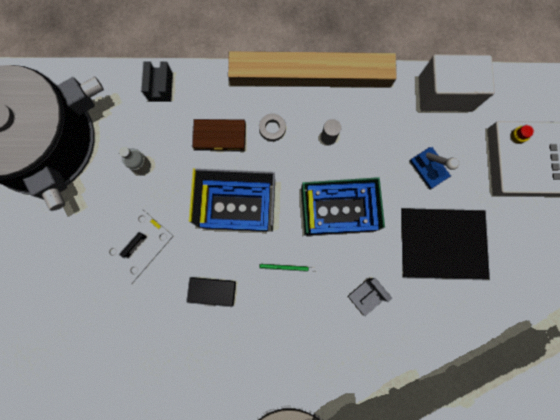

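View pics/scene0.png

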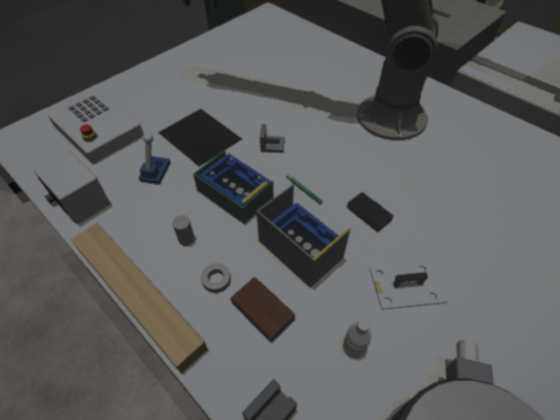

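The top view shows the station tote near px (235,205) and the bay tote near (343,208). Both have their yellow ends to the left (+y) and open towards the robot (image down). The mat is at (445,243) and the plate at (140,247), with its yellow strip at the upper right (155,223). The scene view agrees with this.

```bash
cat > h.py <<'E'
import numpy as np, cv2
from cell import manip
from scipy.spatial.transform import Rotation as R
def shot(n,fn=None):
    c=manip.calibration(n); f=manip.grab_frame(n)
    if fn: cv2.imwrite(f"pics/{fn}.png",f); np.savez(f"pics/{fn}.npz",**{k:np.array(v) for k,v in c.items()})
    return f,c
def load(fn): return cv2.imread(f"pics/{fn}.png"),dict(np.load(f"pics/{fn}.npz"))
def rays(c,px):
    px=np.array(px,float).reshape(-1,1,2)
    u=cv2.undistortPoints(px,np.array(c["K"]),np.array(c["D"])).reshape(-1,2)
    V=np.array(c["view"]); d=np.c_[u,np.ones(len(u))]@V[:3,:3]
    return -V[:3,:3].T@V[:3,3], d/np.linalg.norm(d,axis=1)[:,None]
def onplane(c,px,z):
    o,d=rays(c,px); return o+d*((z-o[2])/d[:,2])[:,None]
def tri(cs,pxs):  # one point seen in several views
    A=0;b=0
    for c,p in zip(cs,pxs):
        o,d=rays(c,p); P=np.eye(3)-np.outer(d[0],d[0]); A=A+P; b=b+P@o
    x=np.linalg.solve(A,b); 
    e=[np.linalg.norm(np.cross(x-rays(c,p)[0],rays(c,p)[1][0])) for c,p in zip(cs,pxs)]
    return x,max(e)
def proj(c,P):
    V=np.array(c["view"]); return cv2.projectPoints(np.array(P,float).reshape(-1,1,3),cv2.Rodrigues(V[:3,:3])[0],V[:3,3],np.array(c["K"]),np.array(c["D"]))[0].reshape(-1,2)
def blobs(f,lo,hi,amin=20):
    m=cv2.inRange(cv2.cvtColor(f,cv2.COLOR_BGR2HSV),np.array(lo),np.array(hi))
    cs,_=cv2.findContours(m,cv2.RETR_EXTERNAL,cv2.CHAIN_APPROX_NONE)
    out=[]
    for k in sorted(cs,key=cv2.contourArea,reverse=True):
        if cv2.contourArea(k)<amin: break
        out.append((cv2.contourArea(k),cv2.minAreaRect(k),k))
    return out
def state():
    s=manip.observe(); Rm=R.from_rotvec(s["eef_rot"]).as_matrix()
    print("t",round(s["clock"],2),"p",np.round(s["tool_pos"],4),"toolx",np.round(Rm[:,0],3),"tooly",np.round(Rm[:,1],3),"q7",round(s["joint_positions"][6],2),"F",np.round(s["force"],1),"gap",round(s["finger_gap"],4),"gf",round(s["grasp_force"],1))
    return s,Rm
def go(p,yaw):
    """print delta in tool axes to reach TCP p, with tool x axis at world yaw (tool z down)"""
    s,Rm=state(); x=np.array([np.cos(yaw),np.sin(yaw),0]); z=np.array([0,0,-1.]); T=np.c_[x,np.cross(z,x),z]
    print("delta",np.round(Rm.T@(np.array(p)-s["tool_pos"]),4),"rot",np.round(R.from_matrix(Rm.T@T).as_rotvec(),3))
E
python3 - <<'E'
from h import *
c=manip.calibration("top")
for n,p,z in [("station",(235,205),.064),("bay",(343,208),.064),("mat",(445,243),0.003),("plate",(140,247),.006),("smark",(203,205),.064),("tmark",(311,209),.064),("pmark",(155,223),.006),("pen",(285,267),.006),("ball",(452,163),.12)]:
    print(n,np.round(onplane(c,p,z)[0],3))
state()
w=manip.calibration("wrist"); print(np.round(w["K"],0).tolist(),np.round(w["view"],3).tolist())
f,_=shot("wrist","w0")
print([ (a,np.round(r[0])) for a,r,k in blobs(f,(20,120,90),(35,255,255))])
E
```

```text
station [0.57  0.131 0.064]
bay [ 0.566 -0.118  0.064]
mat [ 0.493 -0.375  0.003]
plate [0.474 0.364 0.006]
smark [0.569 0.205 0.064]
tmark [ 0.563 -0.044  0.064]
pmark [0.533 0.332 0.006]
pen [0.43  0.013 0.006]
ball [ 0.661 -0.352  0.12 ]
t 0.1 p [ 0.2629 -0.5938  0.2304] toolx [ 0.914  0.405 -0.   ] tooly [ 0.405 -0.914 -0.002] q7 -0.05 F [ 1.  -0.5  0.1] gap 0.0857 gf 0.0
[[329.0, 0.0, 285.0], [0.0, 329.0, 215.0], [0.0, 0.0, 1.0]] [[0.405, -0.914, -0.001, -0.65], [-0.868, -0.385, 0.314, -0.041], [-0.288, -0.126, -0.949, 0.378], [0.0, 0.0, 0.0, 1.0]]
[]
```

The rows are not in the units I measure in: shifts go in mm and turns go in units of 0.2 rad. I convert before sending: 0.2 m is 200, -0.16 m is -160, -0.58 rad is -2.9.

```bash
echo '[{"sx": 40,"sy": -30,"az": -0.55},{"sx": 80,"sy": -65,"az": -1.15},{"sx": 120,"sy": -100,"sz": -10,"az": -1.75},{"sx": 160,"sy": -130,"sz": -20,"az": -2.3},{"sx": 200,"sy": -160,"sz": -30,"az": -2.9}]' > next.json && python3 inch.py next.json 0.045 30
python3 -c "
from h import *; go((.50,-.13,.26),1.57)"
```

```text
clock: 0.78
tool_pos: [0.3817, -0.3654, 0.2615]
eef_rot: [-2.756, -1.507, 0.0]
force: [0.3, -0.5, -0.4]
finger_gap: 0.0449
grasp_force: 0.0
t 0.78 p [ 0.3817 -0.3654  0.2615] toolx [ 0.54   0.842 -0.   ] tooly [ 0.842 -0.54  -0.   ] q7 0.09 F [ 0.3 -0.5 -0.4] gap 0.0449 gf 0.0
delta [ 0.262  -0.0275  0.0014] rot [-0.     0.    -0.569]
```

In the tool's units: 0.262 m is 262, 0.21 m is 210, -0.569 rad is -2.845.

```bash
echo '[{"sx": 52,"sy": -5,"az": -0.55},{"sx": 104,"sy": -10,"az": -1.15},{"sx": 157,"sy": -15,"az": -1.7},{"sx": 210,"sy": -20,"az": -2.3},{"sx": 262,"sy": -27.5,"az": -2.845}]' > next.json && python3 inch.py next.json
echo '[{}]' > next.json && python3 inch.py next.json >/dev/null
python3 -c "
from h import *; shot('wrist','wa'); state()"
echo '[{"sx": 40,"sy": 30},{"sx": 90,"sy": 50},{"sx": 120,"sy": 50},{"sx": 120,"sy": 50},{"sx": 120,"sy": 50}]' > next.json && python3 inch.py next.json >/dev/null
python3 -c "
from h import *; shot('wrist','wb'); state()"
echo '[{"sx": 50},{"sx": 100},{"sx": 130},{"sx": 130},{"sx": 130}]' > next.json && python3 inch.py next.json >/dev/null
python3 -c "
from h import *; shot('wrist','wc'); state()
a=np.hstack([load('wa')[0],load('wb')[0]]);b=np.hstack([load('wc')[0],0*load('wc')[0]]);cv2.imwrite('pics/abc.png',cv2.resize(np.vstack([a,b]),(800,600)))"
```

```text
clock: 1.4
tool_pos: [0.5009, -0.1306, 0.2612]
eef_rot: [2.223, 2.22, -0.0]
force: [0.6, -0.6, -0.4]
finger_gap: 0.0448
grasp_force: 0.0
t 1.57 p [ 0.5009 -0.13    0.2611] toolx [0.001 1.    0.   ] tooly [ 1.    -0.001 -0.   ] q7 0.11 F [-0.2 -1.2 -0.9] gap 0.0453 gf 0.0
t 2.25 p [ 0.5507 -0.0153  0.261 ] toolx [ 0.009  1.    -0.002] tooly [ 1.    -0.009 -0.001] q7 -0.16 F [-0.4 -0.5 -0.4] gap 0.0449 gf 0.0
t 2.92 p [0.5521 0.1148 0.2611] toolx [ 0.009  1.    -0.002] tooly [ 1.    -0.009 -0.   ] q7 -0.42 F [-0.3 -0.5  0.8] gap 0.0451 gf 0.0
```

View pics/abc.png

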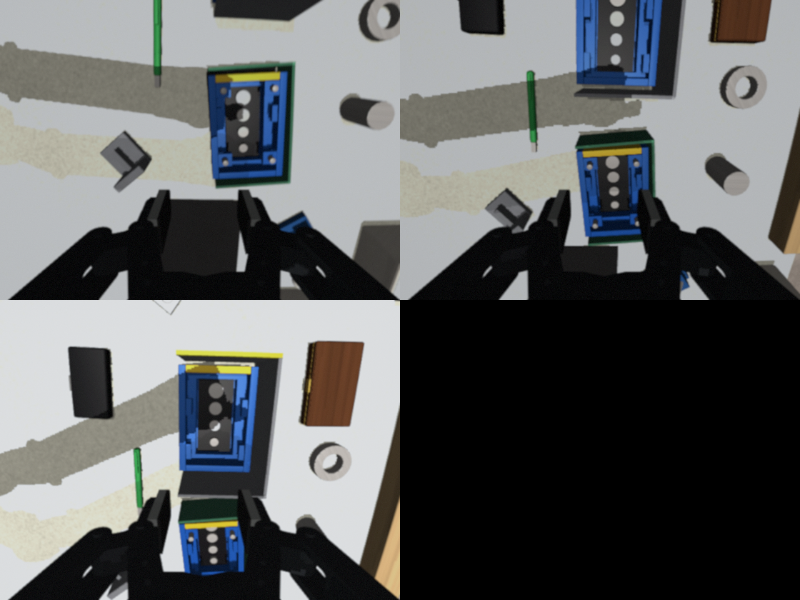

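Tile wa shows the whole bay tote with its yellow end up and four post tops, clear of the gripper. Tile wb shows it again nearer the fingers. Tile wc shows the whole station tote with its yellow-topped guard. Next I'll fit the quads.

```bash
cat >> h.py <<'E'
def totequad(f,c,near,z,r=110):
    """outline of blue+yellow blob nearest pixel 'near': corners of its quad on plane z"""
    h=cv2.cvtColor(f,cv2.COLOR_BGR2HSV)
    m=cv2.inRange(h,(100,150,60),(125,255,255))|cv2.inRange(h,(22,120,90),(34,255,255))
    k=np.zeros_like(m); cv2.circle(k,tuple(int(v) for v in near),r,255,-1); m&=k
    m=cv2.morphologyEx(m,cv2.MORPH_CLOSE,np.ones((7,7),np.uint8))
    cs,_=cv2.findContours(m,cv2.RETR_EXTERNAL,cv2.CHAIN_APPROX_NONE)
    k=max(cs,key=cv2.contourArea).reshape(-1,2).astype(float)
    P=onplane(c,k,z)[:,:2].astype(np.float32)
    return k,P
def edges(P):
    """fit 4 side lines of the outline; return centre, yaw, sizes from line fits"""
    hull=cv2.convexHull(P*1000).reshape(-1,2)
    (c,s,a)=cv2.minAreaRect(P*1000)
    B=cv2.boxPoints((c,s,a)); out=[]
    for i in range(4):
        p,q=B[i],B[(i+1)%4]; d=(q-p)/np.linalg.norm(q-p); n=np.array([-d[1],d[0]])
        t=(P*1000-p)@d; w=(P*1000-p)@n; L=np.linalg.norm(q-p)
        sel=(np.abs(w)<4)&(t>.15*L)&(t<.85*L)
        v=cv2.fitLine((P*1000)[sel],cv2.DIST_HUBER,0,.01,.01).ravel()
        ang=np.degrees(np.arctan2(v[1],v[0])); out.append((v[2:],v[:2],ang))
        print("  side mid",np.round((p+q)/2,1),"fit pt",np.round(v[2:],1),"ang",round(float(ang),2),"n",int(sel.sum()))
    print("  rect c",np.round(c,1),"size",np.round(s,1),round(a,1))
E
python3 - <<'E'
from h import *
# pixel seeds in full-size: tile px *1.4
for n,near in [("wa",(350,175)),("wb",(300,262)),("wc",(305,165))]:
    f,c=load(n); cam=rays(c,[(0,0)])[0]; print(n,"cam",np.round(cam,3))
    k,P=totequad(f,c,near,.064); edges(P)
    for a,r,kk in blobs(f,(22,120,90),(34,255,255)): 
        print("  yellow",a,np.round(r[0],1),np.round(r[1],1),np.round(onplane(c,r[0],.064)[0],4),np.round(onplane(c,r[0],.126)[0],4))
E
```

```text
wa cam [ 0.501 -0.047  0.403]
  side mid [ 511.1 -123.4] fit pt [ 512.1 -121.7] ang -86.27 n 102
  side mid [ 570.8 -198.7] fit pt [ 570.7 -198. ] ang 3.06 n 68
  side mid [ 621.1 -116.9] fit pt [ 620.4 -115.1] ang -86.73 n 103
  side mid [561.5 -41.6] fit pt [561.2 -42.6] ang 3.97 n 79
  rect c [ 566.1 -120.2] size [110.2 157.4] 3.4
  yellow 821.5 [346.6 108. ] [12.3 89.4] [ 0.5616 -0.0478  0.064 ] [ 0.5505 -0.0477  0.126 ]
wb cam [0.551 0.065 0.402]
  side mid [ 513.2 -121.7] fit pt [ 513.8 -119.2] ang -86.8 n 84
  side mid [ 571.7 -197.3] fit pt [ 571.7 -196.3] ang 3.69 n 61
  side mid [ 621.5 -115.8] fit pt [619.5 -79.2] ang -86.92 n 41
  side mid [563.  -40.3] fit pt [563.1 -40.9] ang 3.36 n 70
  rect c [ 567.4 -118.8] size [108.6 157.2] 3.1
  yellow 674.5 [296.6 213.1] [ 9.7 81.4] [ 0.5621 -0.0459  0.064 ] [ 0.5601 -0.0255  0.126 ]
wc cam [0.552 0.195 0.402]
  side mid [568.1  52.6] fit pt [568.   53.2] ang -1.84 n 68
  side mid [625.  128.6] fit pt [624.4 130.3] ang 88.21 n 104
  side mid [573.2 208.2] fit pt [570.4 207.6] ang -1.79 n 78
  side mid [516.3 132.1] fit pt [516.9 132.9] ang 88.53 n 105
  rect c [570.6 130.4] size [155.7 108.7] 88.1
  yellow 885.5 [320.9  75.8] [148.1   7.3] [0.5865 0.222  0.064 ] [0.5803 0.217  0.126 ]
  yellow 833.0 [305.2  96.6] [90.  11.5] [0.5716 0.2032 0.064 ] [0.5681 0.2017 0.126 ]
  yellow 529.0 [295.6 314.4] [ 9.3 73.4] [ 0.5628 -0.0448  0.064 ] [ 0.5609 -0.0008  0.126 ]
  yellow 46.0 [432.4 120. ] [ 3.4 18.5] [0.6991 0.1809 0.064 ] [0.6722 0.1835 0.126 ]
```

```bash
cat >> h.py <<'E'
def quadpx(k):
    hull=cv2.convexHull(k.astype(np.float32))
    q=cv2.approxPolyN(hull,4).reshape(-1,2) if hasattr(cv2,"approxPolyN") else cv2.approxPolyDP(hull,8,True).reshape(-1,2)
    return q.astype(float)
E
python3 - <<'E'
from h import *
def corners(n,near,r=110):
    if n=="top": f,c=shot("top","top1")
    else: f,c=load(n)
    k,P=totequad(f,c,near,.064,r); q=quadpx(k); return c,q,onplane(c,q,.064)
for A,B in [((("wa"),(350,175)),("wb",(300,262))),(("wc",(305,165)),("top",(235,205),50)),(("wa",(350,175)),("top",(343,208),50))]:
    c1,q1,p1=corners(*A); c2,q2,p2=corners(*B)
    for a,p in zip(q1,p1):
        j=np.argmin(np.linalg.norm(p2-p,axis=1)); x,e=tri([c1,c2],[a,q2[j]]); print(A[0],B[0],np.round(x*1000,1),"res",round(e*1000,1))
go((.5179,-.1364,.20),1.63)
E
```

```text
wa wb [ 613.  -183.    84.8] res 5.6
wa wb [ 517.  -203.2   60.4] res 0.3
wa wb [507.1 -45.6  55.7] res 0.7
wa wb [626.9 -39.3  48.5] res 4.9
wc top [ 291.    87.  1546.6] res 69.5
wc top [621.6  53.4  70.2] res 0.2
wc top [552.3  74.  164.3] res 34.2
wc top [544.2 123.  371.4] res 73.5
wa top [ 626.9 -194.2   65.4] res 1.8
wa top [ 515.5 -198.2   70.4] res 0.8
wa top [507.4 -44.5  45.3] res 1.1
wa top [626.8 -37.1  33.3] res 0.5
t 3.02 p [0.552  0.1153 0.2611] toolx [ 0.008  1.    -0.001] tooly [ 1.    -0.008 -0.   ] q7 -0.42 F [0.6 0.2 0.5] gap 0.0448 gf 0.0
delta [-0.2519 -0.032   0.0614] rot [-0.     0.001 -0.068]
```

In the tool's units: -0.16 m is -160, -0.252 m is -252, -0.068 rad is -0.34.

```bash
echo '[{"sx": -50,"sy": -10,"az": -0.1},{"sx": -100,"sy": -20,"sz": 10,"az": -0.2},{"sx": -160,"sy": -30,"sz": 30,"az": -0.3},{"sx": -210,"sy": -32,"sz": 45,"az": -0.34},{"sx": -252,"sy": -32,"sz": 61,"az": -0.34}]' > next.json && python3 inch.py next.json >/dev/null
echo '[{}]' > next.json && python3 inch.py next.json >/dev/null
python3 - <<'E'
from h import *
go((.5179,-.1364,.04),1.63)
f,c=shot("wrist","wd"); c2=manip.calibration("top")
cv2.imwrite("pics/wd2.png",f)
E
```

```text
t 3.77 p [ 0.5162 -0.14    0.1987] toolx [-0.053  0.999 -0.001] tooly [ 0.999  0.053 -0.004] q7 0.13 F [-0.4 -0.2  0.5] gap 0.045 gf 0.0
delta [0.0036 0.0024 0.1587] rot [-0.004  0.001 -0.006]
```

View pics/wd2.png

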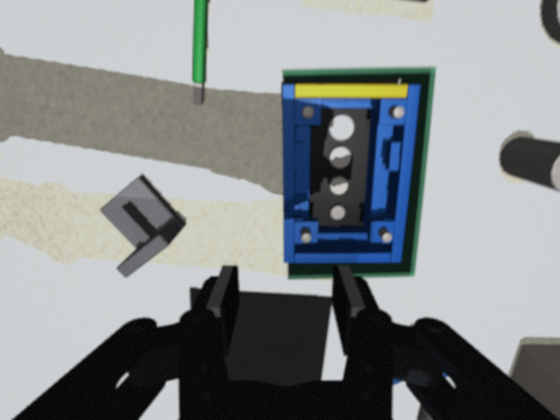

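The fingers straddle the front wall (column ~287), with the tote, its yellow end and the posts clear. I'll descend.

In the tool's units: 0.11 m is 110, 0.09 m is 90.

```bash
echo '[{"sz": 50},{"sz": 90},{"sz": 110},{"sz": 110}]' > next.json && python3 inch.py next.json >/dev/null
python3 - <<'E'
from h import *
go((.5179,-.1364,.04),1.63)
E
```

```text
t 4.33 p [ 0.5176 -0.1328  0.0894] toolx [-0.065  0.998  0.001] tooly [ 0.998  0.065 -0.002] q7 0.07 F [ 0.1 -0.5  0.1] gap 0.045 gf 0.0
delta [-0.0037  0.0001  0.0494] rot [-0.002 -0.001  0.006]
```

In the tool's units: 0.049 m is 49, 0.03 m is 30.

```bash
echo '[{"sz": 30},{"sz": 49},{"sz": 49}]' > next.json && python3 inch.py next.json
echo '[{},{},{},{}]' > next.json && python3 inch.py next.json 0 34
echo '[{"sz": -5},{"sz": -15},{"sz": -30},{"sz": -30}]' > next.json && python3 inch.py next.json
```

```text
clock: 4.7
tool_pos: [0.5186, -0.1336, 0.0416]
eef_rot: [-2.149, -2.291, -0.0]
force: [-0.1, 0.5, 0.8]
finger_gap: 0.045
grasp_force: 0.0
clock: 5.2
tool_pos: [0.5192, -0.1344, 0.0428]
eef_rot: [2.149, 2.289, 0.001]
force: [-1.4, 0.9, 6.1]
finger_gap: 0.0092
grasp_force: 34.8
clock: 5.7
tool_pos: [0.5199, -0.1345, 0.0731]
eef_rot: [2.148, 2.288, 0.003]
force: [0.7, 0.7, -2.4]
finger_gap: 0.0094
grasp_force: 33.5
```

In the tool's units: -0.125 m is -125, -0.115 m is -115, 0.13 rad is 0.65.

```bash
echo '[{"sz": -30},{"sz": -60},{"sz": -90},{"sx": -5,"sz": -115,"az": 0.2},{"sx": -20,"sz": -125,"az": 0.65}]' > next.json && python3 inch.py next.json >/dev/null
echo '[{"sx": -20,"az": 0.75},{"sx": -45,"az": 1.5},{"sx": -70,"az": 2.3},{"sx": -95,"az": 3.1},{"sx": -120,"az": 3.9}]' > next.json && python3 inch.py next.json
python3 - <<'E'
from h import *
go((.542,-.358,.2),-1.51)
E
```

```text
clock: 6.95
tool_pos: [0.5112, -0.2744, 0.1959]
eef_rot: [-2.94, -1.105, 0.001]
force: [0.3, 0.8, -2.2]
finger_gap: 0.009
grasp_force: 33.6
t 6.95 p [ 0.5112 -0.2744  0.1959] toolx [ 0.753  0.658 -0.   ] tooly [ 0.658 -0.753 -0.001] q7 -0.5 F [ 0.3  0.8 -2.2] gap 0.009 gf 33.6
delta [-0.0319  0.0831 -0.0041] rot [-0.000e+00  1.000e-03  2.229e+00]
```

```bash
echo '[{"sx": -6,"sy": 17,"az": 0.8},{"sx": -12,"sy": 34,"az": 1.65},{"sx": -19,"sy": 50,"az": 2.5},{"sx": -25,"sy": 67,"az": 3.35},{"sx": -32,"sy": 83,"az": 4.2}]' > next.json && python3 inch.py next.json >/dev/null
echo '[{"az": 0.85},{"az": 1.7},{"az": 2.55},{"az": 3.4},{"az": 4.2}]' > next.json && python3 inch.py next.json >/dev/null
echo '[{"az": 0.85},{"az": 1.7},{"az": 2.4},{"az": 2.75},{"az": 2.75}]' > next.json && python3 inch.py next.json >/dev/null
python3 - <<'E'
from h import *
go((.542,-.358,.05),-1.51)
f,c=shot("top","top2"); cv2.imwrite("pics/t2.png",cv2.resize(f[120:320,300:560],(780,600)))
E
```

```text
t 8.82 p [ 0.5427 -0.3568  0.1959] toolx [ 0.066 -0.998 -0.   ] tooly [-0.998 -0.066  0.   ] q7 -2.47 F [ 0.2  0.1 -2.6] gap 0.0091 gf 33.6
delta [0.0012 0.0008 0.1459] rot [0.    0.    0.005]
```

View pics/t2.png

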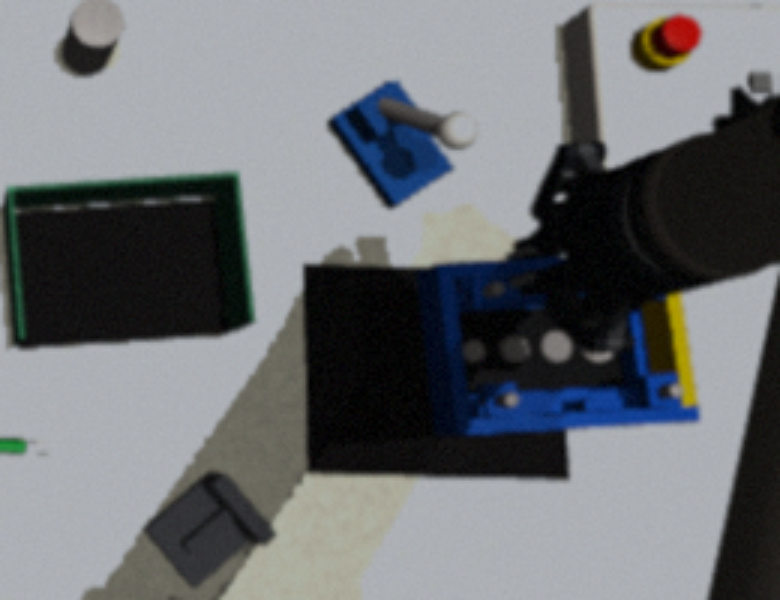

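The tote hangs level over the mat with its yellow end now at −y (right), clear of the ball stand. I'll lower it.

In the tool's units: 0.12 m is 120, 0.135 m is 135.

```bash
echo '[{"sz": 30},{"sz": 60},{"sz": 90},{"sz": 120},{"sz": 135}]' > next.json && python3 inch.py next.json >/dev/null
echo '[{"sz": 5},{"sz": 10},{"sz": 15},{"sz": 15}]' > next.json && python3 inch.py next.json
```

```text
clock: 10.0
tool_pos: [0.5427, -0.3573, 0.0465]
eef_rot: [-2.292, 2.148, -0.0]
force: [0.8, 0.6, -2.0]
finger_gap: 0.0093
grasp_force: 33.6
```

In the tool's units: 0.003 m is 3, 0.002 m is 2.

```bash
echo '[{"sz": 2},{"sz": 3},{"sz": 3}]' > next.json && python3 inch.py next.json
echo '[{},{},{}]' > next.json && python3 inch.py next.json 0.045 34
echo '[{"sz": -30},{"sz": -80},{"sz": -130},{"sz": -180},{"sz": -210}]' > next.json && python3 inch.py next.json >/dev/null
echo '[{"az": -0.9},{"az": -1.8},{"az": -2.7},{"az": -3.6},{"az": -4.5}]' > next.json && python3 inch.py next.json >/dev/null
echo '[{"az": -0.9},{"az": -1.8},{"az": -2.7},{"az": -3.6},{"az": -4.5}]' > next.json && python3 inch.py next.json >/dev/null
echo '[{"az": -0.9},{"az": -1.8},{"az": -2.7},{"az": -3.6},{"az": -4.5}]' > next.json && python3 inch.py next.json >/dev/null
python3 -c "
from h import *; go((.48,-.42,.25),1.6)"
```

```text
clock: 10.38
tool_pos: [0.5432, -0.3576, 0.0458]
eef_rot: [-2.292, 2.148, -0.002]
force: [-2.2, 2.9, 9.1]
finger_gap: 0.0095
grasp_force: 35.2
clock: 10.75
tool_pos: [0.5427, -0.3574, 0.0433]
eef_rot: [2.292, -2.148, 0.0]
force: [-0.1, -0.2, 0.9]
finger_gap: 0.0451
grasp_force: 0.0
t 13.25 p [ 0.5424 -0.3574  0.253 ] toolx [ 0.363  0.932 -0.   ] tooly [ 0.932 -0.363 -0.   ] q7 0.07 F [ 0.4  0.4 -0.3] gap 0.0451 gf 0.0
delta [-0.081  -0.0355  0.0031] rot [-0.   0.  -0.4]
```

```bash
echo '[{"sx": -20,"sy": -10,"az": -0.5},{"sx": -50,"sy": -25,"az": -1},{"sx": -81,"sy": -35,"az": -1.5},{"sx": -81,"sy": -35,"az": -2},{"sx": -81,"sy": -35,"az": -2}]' > next.json && python3 inch.py next.json >/dev/null
echo '[{}]' > next.json && python3 inch.py next.json >/dev/null
python3 - <<'E'
from h import *
state(); f,c=shot("wrist","we"); print(np.round(rays(c,[(0,0)])[0],3))
p=proj(c,(.493,-.375,.067))[0]; print(p); k,P=totequad(f,c,p,.067,125); edges(P); q=quadpx(k); print(np.round(onplane(c,q,.067)*1000,1))
cv2.polylines(f,[q.astype(np.int32)],1,(0,0,255)); cv2.imwrite("pics/we2.png",f)
E
echo '[{"sx": -30,"sy": -20},{"sx": -60,"sy": -40},{"sx": -70,"sy": -40},{"sx": -70,"sy": -40}]' > next.json && python3 inch.py next.json >/dev/null
echo '[{}]' > next.json && python3 inch.py next.json >/dev/null
python3 - <<'E'
from h import *
state(); f,c=shot("wrist","wf"); print(np.round(rays(c,[(0,0)])[0],3))
p=proj(c,(.493,-.375,.067))[0]; k,P=totequad(f,c,p,.067,125); edges(P); q=quadpx(k)
f0,c0=load("we"); k0,_=totequad(f0,c0,proj(c0,(.493,-.375,.067))[0],.067,125); q0=quadpx(k0)
for a in q0:
    pa=onplane(c0,a,.067)[0]; j=np.argmin(np.linalg.norm(onplane(c,q,.067)-pa,axis=1)); x,e=tri([c0,c],[a,q[j]]); print(np.round(x*1000,1),round(e*1000,1))
E
```

```text
t 14.0 p [ 0.4807 -0.4192  0.2532] toolx [-0.023  1.     0.   ] tooly [1.    0.023 0.   ] q7 0.59 F [-0.1  0.2  0.1] gap 0.0445 gf 0.0
[ 0.479 -0.339  0.394]
[299.28594933 144.52813986]
  side mid [ 438.5 -377.7] fit pt [ 439.3 -371.5] ang -86.65 n 97
  side mid [ 498.7 -452.1] fit pt [ 499.5 -451.5] ang 3.91 n 73
  side mid [ 549.  -370.8] fit pt [ 548.2 -368.7] ang -86.18 n 113
  side mid [ 488.8 -296.4] fit pt [ 489.1 -296.8] ang 3.53 n 85
  rect c [ 493.7 -374.2] size [110.8 156.1] 3.6
[[ 553.9 -448.5   67. ]
 [ 443.3 -455.7   67. ]
 [ 434.  -299.2   67. ]
 [ 544.5 -293.    67. ]]
t 14.68 p [ 0.4436 -0.4888  0.2533] toolx [-0.026  1.     0.001] tooly [1.    0.026 0.001] q7 0.71 F [ 0.3 -0.4 -0.2] gap 0.0451 gf 0.0
[ 0.441 -0.409  0.394]
  side mid [ 438.7 -387.5] fit pt [ 439.6 -386.1] ang -85.23 n 109
  side mid [ 498.  -452.4] fit pt [ 497.  -451.4] ang 1.75 n 78
  side mid [ 548.8 -380.7] fit pt [ 548.2 -379.5] ang -86.64 n 110
  side mid [ 489.5 -315.8] fit pt [ 491.1 -317.4] ang 2.06 n 87
  rect c [ 493.8 -384.1] size [110.3 136.9] 3.6
[ 554.2 -449.    65.5] 0.2
[ 444.  -455.3   68.8] 0.6
[ 426.7 -292.   -19.6] 5.5
[ 569.2 -283.9  -27.6] 7.0
```

View pics/we2.png

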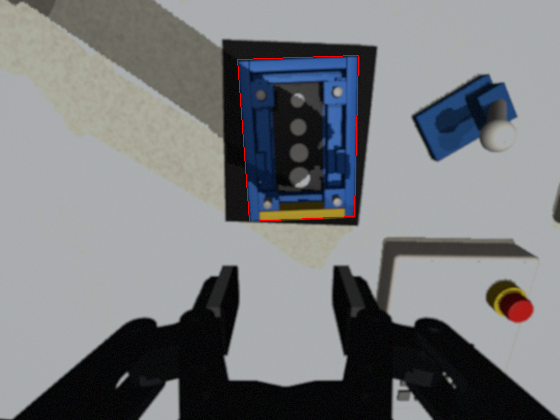

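The red quad sits on the tote's rim on the mat: yellow end at image bottom, rim height triangulated at 65–69 mm (expected 67). I'll grasp wall_b.

```bash
python3 -c "
from h import *; go((.4429,-.3634,.11),1.634)"
```

```text
t 14.72 p [ 0.4435 -0.4888  0.2534] toolx [-0.026  1.     0.001] tooly [1.    0.026 0.001] q7 0.71 F [-0.   0.2 -0.1] gap 0.0453 gf 0.0
delta [0.1253 0.0026 0.1435] rot [ 0.001 -0.001 -0.037]
```

In the tool's units: 0.143 m is 143, 0.125 m is 125, -0.037 rad is -0.185.

```bash
echo '[{"sx": 50,"sy": 1,"sz": 10,"az": -0.05},{"sx": 100,"sy": 2,"sz": 30,"az": -0.15},{"sx": 125,"sy": 2.6,"sz": 70,"az": -0.185},{"sx": 125,"sy": 2.6,"sz": 120,"az": -0.185},{"sx": 125,"sy": 2.6,"sz": 143,"az": -0.185}]' > next.json && python3 inch.py next.json >/dev/null
echo '[{},{}]' > next.json && python3 inch.py next.json >/dev/null
python3 -c "
from h import *; go((.4429,-.3634,.045),1.634)"
```

```text
t 15.6 p [ 0.4429 -0.3657  0.1117] toolx [-0.061  0.998 -0.001] tooly [0.998 0.061 0.002] q7 0.56 F [1.3 0.5 0.3] gap 0.0447 gf 0.0
delta [0.0024 0.     0.0667] rot [ 0.002  0.001 -0.002]
```

```bash
echo '[{"sx": 1,"sz": 30},{"sx": 1,"sz": 55},{"sx": 1,"sz": 66},{"sx": 1,"sz": 66}]' > next.json && python3 inch.py next.json 
echo '[{},{},{},{}]' > next.json && python3 inch.py next.json 0 34
echo '[{"sz": -5},{"sz": -15},{"sz": -40},{"sz": -80},{"sz": -120}]' > next.json && python3 inch.py next.json
echo '[{"sz": -30},{"sz": -55},{"sz": -60},{"sz": -60}]' > next.json && python3 inch.py next.json
```

```text
clock: 16.1
tool_pos: [0.442, -0.3648, 0.0448]
eef_rot: [2.153, 2.287, 0.0]
force: [-0.4, -0.0, 0.2]
finger_gap: 0.0451
grasp_force: 0.0
clock: 16.6
tool_pos: [0.4427, -0.3652, 0.0457]
eef_rot: [2.152, 2.285, 0.001]
force: [0.8, -0.3, 6.0]
finger_gap: 0.009
grasp_force: 34.1
clock: 17.23
tool_pos: [0.4408, -0.3642, 0.1653]
eef_rot: [-2.153, -2.286, 0.0]
force: [-0.3, -1.1, -2.5]
finger_gap: 0.009
grasp_force: 33.3
clock: 17.73
tool_pos: [0.441, -0.3643, 0.2237]
eef_rot: [-2.153, -2.286, 0.001]
force: [-0.4, 0.5, -3.1]
finger_gap: 0.0096
grasp_force: 33.3
```

Gripped and lifted. Before carrying, I'll measure the tote's pose relative to the tool with the wrist camera.

```bash
python3 - <<'E'
from h import *
s,Rm=state(); f,c=shot("wrist","wg"); cv2.imwrite("pics/wg2.png",f)
p=s["tool_pos"]; zr=p[2]+.022
h=cv2.cvtColor(f,cv2.COLOR_BGR2HSV); m=cv2.inRange(h,(100,150,40),(125,255,255))
cs,_=cv2.findContours(m,cv2.RETR_EXTERNAL,cv2.CHAIN_APPROX_NONE); k=max(cs,key=cv2.contourArea).reshape(-1,2)
P=(onplane(c,k.astype(float),zr)-p)@Rm; print("bbox tool xy",np.round(P.min(0)*1000,1),np.round(P.max(0)*1000,1))
E
```

```text
t 17.73 p [ 0.441  -0.3643  0.2237] toolx [-0.06   0.998  0.001] tooly [ 0.998  0.06  -0.001] q7 0.59 F [-0.4  0.5 -3.1] gap 0.0096 gf 33.3
bbox tool xy [-45.2  -5.6 -22.1] [ 69.5 102.8 -22. ]
```

View pics/wg2.png

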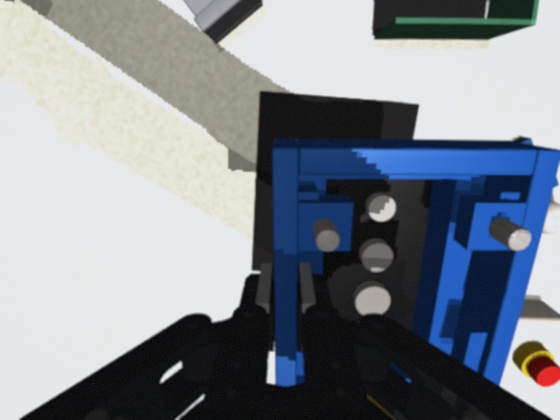

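```bash
python3 - <<'E'
from h import *
f,c=load("wg"); p=np.array([.441,-.3643,.2237]); y=1.631
Rm=np.c_[[np.cos(y),np.sin(y),0],[np.sin(y),-np.cos(y),0],[0,0,-1]]
g=cv2.cvtColor(f,cv2.COLOR_BGR2HSV)
for col in (340,420,500): print(col,[(r,int(g[r,col,0]),int(g[r,col,2])) for r in range(134,186,3)])
for row in (170,200,235): print(row,[(q,int(g[row,q,0]),int(g[row,q,2])) for q in range(266,306,3)])
E
```

```text
340 [(134, 0, 22), (137, 98, 24), (140, 109, 56), (143, 107, 56), (146, 109, 59), (149, 109, 106), (152, 108, 116), (155, 109, 116), (158, 109, 116), (161, 108, 113), (164, 109, 112), (167, 109, 109), (170, 108, 110), (173, 109, 100), (176, 109, 111), (179, 110, 66), (182, 150, 19), (185, 60, 19)]
420 [(134, 105, 235), (137, 102, 234), (140, 110, 93), (143, 110, 56), (146, 109, 61), (149, 109, 168), (152, 108, 222), (155, 108, 219), (158, 109, 218), (161, 109, 215), (164, 109, 215), (167, 109, 215), (170, 109, 215), (173, 109, 187), (176, 109, 201), (179, 110, 123), (182, 0, 43), (185, 128, 43)]
500 [(134, 105, 234), (137, 102, 235), (140, 106, 156), (143, 109, 57), (146, 108, 56), (149, 109, 134), (152, 109, 201), (155, 108, 199), (158, 109, 198), (161, 109, 200), (164, 109, 200), (167, 109, 200), (170, 109, 201), (173, 109, 181), (176, 108, 58), (179, 109, 55), (182, 110, 55), (185, 108, 55)]
170 [(266, 23, 21), (269, 150, 19), (272, 109, 71), (275, 109, 116), (278, 109, 117), (281, 109, 116), (284, 109, 115), (287, 109, 117), (290, 109, 115), (293, 109, 114), (296, 109, 108), (299, 108, 81), (302, 109, 110), (305, 109, 111)]
200 [(266, 6, 36), (269, 150, 32), (272, 112, 65), (275, 109, 114), (278, 109, 115), (281, 109, 115), (284, 109, 114), (287, 109, 114), (290, 109, 115), (293, 108, 112), (296, 109, 107), (299, 108, 72), (302, 109, 73), (305, 109, 71)]
235 [(266, 0, 33), (269, 165, 35), (272, 113, 48), (275, 108, 111), (278, 108, 114), (281, 109, 115), (284, 109, 113), (287, 108, 114), (290, 108, 114), (293, 109, 112), (296, 109, 101), (299, 108, 105), (302, 108, 109), (305, 109, 108)]
```

```bash
python3 - <<'E'
from h import *
f,c=load("wg"); s=manip.observe(); p=s["tool_pos"]; Rm=R.from_rotvec(s["eef_rot"]).as_matrix()
pts=[(340,148.5),(420,148.5),(500,148.5),(273,170),(273,200),(273,235),(297.5,170),(297.5,235)]
for z in(.019,.022,.025): print(z,np.round((((onplane(c,pts,p[2]+z)-p)@Rm)[:,:2]*1000),1).tolist())
# same-tool-frame check of station: x offset of camera-derived station centre, cross-check with top camera
f,c=shot("top","top3"); 
for nm,near in (("held",proj(c,(.49,-.375,.245))[0]),("station",(235,205))):
    z=.2457 if nm=="held" else .064
    k,P=totequad(f,c,near,z,58); print(nm); edges(P)
E
```

```text
0.019 [[64.7, 20.0], [64.9, 49.8], [65.2, 80.4], [56.7, -4.8], [45.0, -4.9], [30.4, -5.1], [56.7, 4.4], [30.4, 4.7]]
0.022 [[65.1, 19.5], [65.3, 48.6], [65.6, 78.5], [57.3, -4.7], [45.8, -4.8], [31.6, -5.0], [57.3, 4.3], [31.6, 4.6]]
0.025 [[65.5, 19.0], [65.6, 47.4], [65.9, 76.5], [57.8, -4.6], [46.7, -4.7], [32.8, -4.9], [57.8, 4.2], [32.8, 4.5]]
held
  side mid [ 439.2 -373.2] fit pt [ 437.2 -329.2] ang -86.79 n 12
  side mid [ 497.5 -447.2] fit pt [ 514.1 -445.2] ang 3.24 n 23
  side mid [ 545.4 -366.1] fit pt [ 544.  -359.1] ang -86.5 n 57
  side mid [ 487.1 -292.1] fit pt [ 488.8 -293.2] ang 5.09 n 40
  rect c [ 492.3 -369.7] size [106.4 155.4] 3.8
station
  side mid [568.1  54.2] fit pt [560.9  55.6] ang -2.26 n 34
  side mid [627.3 131.2] fit pt [626.1 130.7] ang 88.02 n 47
  side mid [573.2 211.9] fit pt [564.8 209.7] ang -1.22 n 34
  side mid [514.  134.9] fit pt [515.2 139.2] ang 88.84 n 48
  rect c [570.6 133.1] size [157.8 113.3] 88.2
```

The tote sits square in the grip, plain end towards the camera. Its outer edge is at row 148.5 and the wall spans columns 273–297, centred on the tool to 0.2 mm. The tote centre is at tool (−12.5, +50) mm. I'll carry it to the station.

The rows are not in the units I measure in: shifts go in mm and turns go in units of 0.2 rad. I convert before sending: 0.08 m is 80, 0.05 m is 50, 0.05 rad is 0.25.

```bash
echo '[{"sx": 30,"sy": 6,"az": 0.05},{"sx": 80,"sy": 16,"az": 0.1},{"sx": 130,"sy": 28,"az": 0.15},{"sx": 180,"sy": 40,"az": 0.2},{"sx": 230,"sy": 50,"az": 0.25}]' > next.json && python3 inch.py next.json >/dev/null
echo '[{"sx": 50,"sy": 11,"az": 0.025},{"sx": 100,"sy": 22,"az": 0.05},{"sx": 150,"sy": 34,"az": 0.1},{"sx": 200,"sy": 45,"az": 0.15},{"sx": 230,"sy": 50,"az": 0.2}]' > next.json && python3 inch.py next.json >/dev/null
echo '[{"sx": 20,"sy": 5},{"sx": 35,"sy": 8},{"sx": 35,"sy": 8},{"sx": 35,"sy": 8}]' > next.json && python3 inch.py next.json
python3 -c "
from h import *; go((.5210,.1443,.17),1.541)"
```

```text
clock: 19.58
tool_pos: [0.5342, 0.1318, 0.2238]
eef_rot: [2.256, 2.186, -0.002]
force: [0.5, -0.4, -3.1]
finger_gap: 0.0088
grasp_force: 33.3
t 19.57 p [0.5342 0.1318 0.2238] toolx [ 0.031  1.    -0.001] tooly [ 1.    -0.031 -0.001] q7 -0.51 F [ 0.5 -0.4 -3.1] gap 0.0088 gf 33.3
delta [ 0.0121 -0.0136  0.0538] rot [-0.001  0.001 -0.002]
```

In the tool's units: 0.05 m is 50, 0.045 m is 45.

```bash
echo '[{"sx": 5,"sy": -6},{"sx": 12,"sy": -13.6,"sz": 10},{"sx": 12.1,"sy": -13.6,"sz": 30},{"sx": 12.1,"sy": -13.6,"sz": 45},{"sx": 12.1,"sy": -13.6,"sz": 50}]' > next.json && python3 inch.py next.json >/dev/null
echo '[{},{},{}]' > next.json && python3 inch.py next.json
python3 - <<'E'
from h import *
go((.5210,.1443,.12),1.541)
f,c=shot("wrist","wh"); g,c2=shot("scene","sc2")
cv2.imwrite("pics/wh2.png",np.hstack([cv2.resize(f,(400,300)),cv2.resize(g[130:310,200:440],(400,300))]))
E
```

```text
clock: 20.58
tool_pos: [0.5216, 0.1459, 0.1749]
eef_rot: [2.254, 2.187, 0.002]
force: [-0.2, -0.3, -3.0]
finger_gap: 0.0095
grasp_force: 33.3
t 20.57 p [0.5216 0.1459 0.1749] toolx [0.03 1.   0.  ] tooly [ 1.    -0.03   0.001] q7 -0.57 F [-0.2 -0.3 -3. ] gap 0.0095 gf 33.3
delta [-0.0016 -0.0006  0.0549] rot [ 0.001 -0.    -0.   ]
```

View pics/wh2.png

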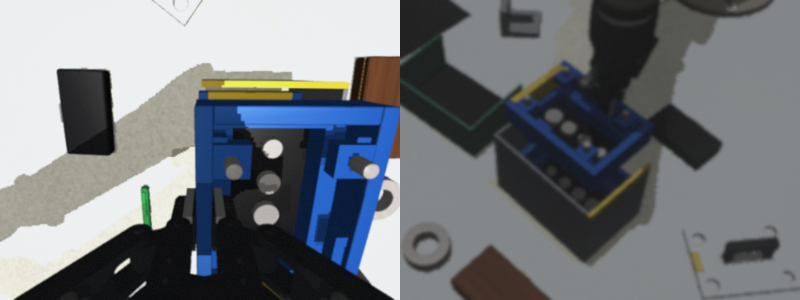

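The tote hangs over the station with its plain end at the yellow guard (row ~85), level and inside the guards. I'll lower it.

```bash
echo '[{"sx": -1,"sz": 15},{"sx": -1.4,"sy": -0.5,"sz": 30},{"sx": -1.4,"sy": -0.5,"sz": 45},{"sx": -1.4,"sy": -0.5,"sz": 52},{"sx": -1.4,"sy": -0.5,"sz": 55}]' > next.json && python3 inch.py next.json
echo '[{"sz": 3},{"sz": 6},{"sz": 9},{"sz": 12},{"sz": 12}]' > next.json && python3 inch.py next.json
python3 -c "
from h import *; go((.5210,.1443,.102),1.541)"
```

```text
clock: 21.3
tool_pos: [0.5204, 0.1444, 0.1186]
eef_rot: [-2.254, -2.188, 0.001]
force: [-0.9, 0.6, -2.1]
finger_gap: 0.0096
grasp_force: 33.3
clock: 21.92
tool_pos: [0.5204, 0.1442, 0.107]
eef_rot: [-2.254, -2.188, 0.001]
force: [-0.5, 0.3, -2.5]
finger_gap: 0.0093
grasp_force: 33.3
t 21.93 p [0.5204 0.1442 0.107 ] toolx [ 0.03  1.   -0.  ] tooly [ 1.   -0.03 -0.  ] q7 -0.62 F [-0.5  0.3 -2.5] gap 0.0093 gf 33.3
delta [0.0001 0.0006 0.005 ] rot [-0.  0. -0.]
```

In the tool's units: 0.003 m is 3, 0.0015 m is 1.5.

```bash
echo '[{"sz": 1.5},{"sz": 3},{"sz": 3}]' > next.json && python3 inch.py next.json
echo '[{"sz": 1},{"sz": 2},{"sz": 2}]' > next.json && python3 inch.py next.json
```

```text
clock: 22.3
tool_pos: [0.5205, 0.1443, 0.1041]
eef_rot: [2.254, 2.188, -0.0]
force: [-0.3, -0.1, -3.2]
finger_gap: 0.0092
grasp_force: 33.3
clock: 22.68
tool_pos: [0.5205, 0.1443, 0.1022]
eef_rot: [2.254, 2.188, -0.0]
force: [-0.5, 0.3, -2.9]
finger_gap: 0.0092
grasp_force: 33.3
```

```bash
echo '[{"sz": 0.5},{"sz": 1},{"sz": 1}]' > next.json && python3 inch.py next.json
echo '[{"sz": 0.5},{"sz": 1},{"sz": 1}]' > next.json && python3 inch.py next.json
```

```text
clock: 23.05
tool_pos: [0.5207, 0.1444, 0.1017]
eef_rot: [2.254, 2.188, 0.0]
force: [-1.1, -0.2, 2.2]
finger_gap: 0.0092
grasp_force: 33.8
clock: 23.42
tool_pos: [0.5207, 0.1445, 0.1016]
eef_rot: [2.254, 2.187, -0.001]
force: [-5.3, -1.1, 10.0]
finger_gap: 0.0092
grasp_force: 35.0
```

Contact came at TCP z = 0.1017 as predicted, with 10 N, so it is seated. I'll release and go to the plate.

```bash
echo '[{"sz": -0.5},{"sz": -0.5},{"sz": -0.5}]' > next.json && python3 inch.py next.json 0.04 34
echo '[{"sz": -20},{"sz": -60},{"sz": -110},{"sz": -150},{"sz": -160}]' > next.json && python3 inch.py next.json >/dev/null
python3 -c "
from h import *; go((.525,.325,.26),2.65)
for n in ('top','scene','wrist'): shot(n,'s_'+n)"
```

```text
clock: 23.8
tool_pos: [0.5207, 0.1443, 0.1006]
eef_rot: [2.254, 2.188, 0.0]
force: [-1.6, 0.4, -0.3]
finger_gap: 0.0399
grasp_force: 0.0
t 24.43 p [0.5221 0.1451 0.2636] toolx [0.03  1.    0.001] tooly [ 1.    -0.03   0.005] q7 -0.51 F [ 0.2 -0.4 -0.5] gap 0.04 gf 0.0
delta [ 0.1799 -0.0025  0.0038] rot [ 0.005  0.002 -1.109]
```

```bash
echo '[{"sx": 35,"az": -0.9},{"sx": 70,"az": -1.8},{"sx": 110,"az": -2.7},{"sx": 150,"az": -3.6},{"sx": 180,"sy": -2.5,"sz": 3,"ax": 0.025,"ay": 0.01,"az": -4.5}]' > next.json && python3 inch.py next.json 0.05 >/dev/null
echo '[{"az": -0.75},{"az": -1.1},{"az": -1.1},{"az": -1.1}]' > next.json && python3 inch.py next.json >/dev/null
python3 - <<'E'
from h import *
state(); f,c=shot("wrist","wi"); g,_=load("s_wrist")
cv2.imwrite("pics/wi2.png",np.hstack([cv2.resize(f,(400,300)),cv2.resize(g,(400,300))]))
E
echo '[{"sy": 50},{"sx": -30,"sy": 80},{"sx": -30,"sy": 80},{"sx": -30,"sy": 80}]' > next.json && python3 inch.py next.json >/dev/null
python3 -c "
from h import *; shot('wrist','wj'); state()"
```

```text
t 25.7 p [0.5231 0.3238 0.2565] toolx [-0.886  0.463  0.006] tooly [ 0.463  0.886 -0.004] q7 0.19 F [-0.4 -0.2  0.4] gap 0.0498 gf 0.0
t 26.3 p [0.5862 0.3813 0.2574] toolx [-0.887  0.462  0.005] tooly [ 0.462  0.887 -0.003] q7 0.15 F [-0.5 -0.4 -0. ] gap 0.0496 gf 0.0
```

View pics/wi2.png

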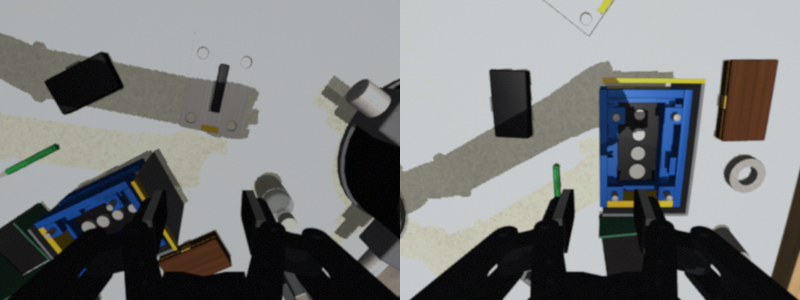

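Left: the plate, with its yellow strip at about full-size (293,180), the black handle at (308,123) and four holes. Right: the tote stacked in the station, yellow end at the bottom and plain end at the yellow guard. Next I'll measure both.

```bash
python3 - <<'E'
from h import *
f,c=load("s_wrist"); k,P=totequad(f,c,(347,210),.123,115); print("cam",rays(c,[(0,0)])[0]); edges(P); print(np.round(onplane(c,quadpx(k),.123)*1000,1))
res=[]
for n,near in (("wi",(308,123)),("wj",None)):
    f,c=load(n)
    if near is None: near=proj(c,np.append(res[0][3],.046))[0]; print("near",near)
    g=cv2.cvtColor(f,cv2.COLOR_BGR2GRAY); m=(g<45).astype(np.uint8)*255
    n_,L,st,ce=cv2.connectedComponentsWithStats(m)
    j=min((i for i in range(1,n_) if st[i,4]>150),key=lambda i:np.hypot(*(ce[i]-near))); ys,xs=np.where(L==j)
    r=cv2.minAreaRect(np.c_[xs,ys].astype(np.float32)); q=cv2.boxPoints(r)
    W=onplane(c,np.c_[xs,ys].astype(float),.046)[:,:2]; rw=cv2.minAreaRect((W*1000).astype(np.float32))
    print(n,"handle",st[j],np.round(r[0],1),np.round(r[1],1),"world",np.round(rw[0],1),np.round(rw[1],1),round(rw[2],1), "cam",np.round(rays(c,[(0,0)])[0],3))
    b=blobs(f,(20,110,70),(36,255,255),30)
    for a,rr,kk in b: 
        w=onplane(c,rr[0],.006)[0]
        if w[1]>.27 and w[0]<.62: print("  yellow",a,np.round(w*1000,1)); 
    res.append((c,r[0],rw,np.array(rw[0])/1000))
print(tri([res[0][0],res[1][0]],[res[0][1],res[1][1]]))
E
```

```text
cam [0.52285807 0.22424119 0.40233873]
  side mid [567.7  53.1] fit pt [554.7  53.6] ang -1.97 n 46
  side mid [625.2 135. ] fit pt [623.9 137.4] ang 88.31 n 125
  side mid [573.5 220.6] fit pt [573.4 220.2] ang -2.49 n 93
  side mid [516.  138.8] fit pt [516.7 142.9] ang 88.62 n 127
  rect c [570.6 136.9] size [167.6 109.3] 88.0
[[628.1 218.  123. ]
 [622.   51.2 123. ]
 [514.1  55.  123. ]
 [518.4 223.6 123. ]]
wi handle [295 113  20  44 534] [304.6 135. ] [12.6 43. ] world [484.8 364.4] [13.2 44. ] 50.9 cam [0.452 0.361 0.398]
  yellow 150.0 [529.7 329.    6. ]
near [226.47330441 105.91117738]
wj handle [220  63  24  66 422] [231.6  95.4] [15.5 66.8] world [478.9 373.7] [15.9 65.5] 51.0 cam [0.516 0.418 0.398]
  yellow 159.0 [529.9 329.1   6. ]
(array([0.48144006, 0.36934653, 0.04450957]), np.float64(0.005681921974516987))
```

```bash
python3 - <<'E'
from h import *
for n,near in (("wi",(306,125)),("wj",(231,95))):
    f,c=load(n); g=cv2.cvtColor(f,cv2.COLOR_BGR2GRAY)
    for t in (45,55,65,80,95):
        m=(g<t).astype(np.uint8)*255; n_,L,st,ce=cv2.connectedComponentsWithStats(m)
        j=min((i for i in range(1,n_) if st[i,4]>100),key=lambda i:np.hypot(*(ce[i]-near))); ys,xs=np.where(L==j)
        rw=cv2.minAreaRect((onplane(c,np.c_[xs,ys].astype(float),.046)[:,:2]*1000).astype(np.float32)); print(n,t,st[j,4],np.round(rw[0],1),np.round(rw[1],1),round(rw[2],1))
f,c=load("wj"); a=cv2.resize(f[20:180,130:350],None,fx=1.8,fy=1.8*1.0); a=cv2.resize(f[20:180,150:330],(400,356)); f,_=load("wi"); b=cv2.resize(f[30:200,220:400],(400,378))[:356]
cv2.imwrite("pics/pl.png",np.hstack([a,b]))
E
```

```text
wi 45 534 [484.8 364.4] [13.2 44. ] 50.9
wi 55 692 [475.8 371.6] [13.8 67.4] 50.9
wi 65 890 [475.9 371.4] [14.7 68. ] 50.9
wi 80 1000 [475.4 370.9] [17.  68.5] 50.9
wi 95 1101 [475.5 370.6] [18.7 69.5] 51.1
wj 45 422 [478.9 373.7] [15.9 65.5] 51.0
wj 55 577 [478.4 374.2] [16.6 67.4] 50.9
wj 65 908 [478.3 374.1] [17.  67.8] 51.0
wj 80 1106 [478.4 373.9] [17.9 69. ] 51.2
wj 95 1182 [478.6 373.8] [18.7 69.8] 51.2
```

View pics/pl.png

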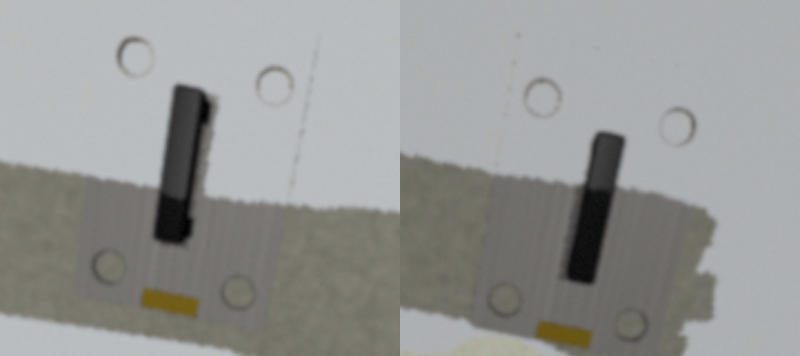

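Both crops show the yellow strip at the lower end and the handle axis through it, with yaw −39° agreeing in both views. The plate centre is about (476, 372) mm and the handle height ~45 mm checks out. Tool yaw will be 2.461.

```bash
python3 -c "
from h import *; go((.4761,.3720,.11),2.461)"
```

```text
t 26.3 p [0.5862 0.3813 0.2574] toolx [-0.887  0.462  0.005] tooly [ 0.462  0.887 -0.003] q7 0.15 F [-0.5 -0.4 -0. ] gap 0.0496 gf 0.0
delta [ 0.0926 -0.0586  0.148 ] rot [-0.004 -0.004  0.2  ]
```

In the tool's units: 0.148 m is 148, 0.13 m is 130, 0.2 rad is 1.

```bash
echo '[{"sx": 30,"sy": -20,"sz": 30,"az": 0.3},{"sx": 60,"sy": -40,"sz": 60,"az": 0.6},{"sx": 90,"sy": -58,"sz": 90,"ax": -0.02,"ay": -0.02,"az": 1},{"sx": 92.6,"sy": -58.6,"sz": 130,"ax": -0.02,"ay": -0.02,"az": 1},{"sx": 92.6,"sy": -58.6,"sz": 148,"ax": -0.02,"ay": -0.02,"az": 1}]' > next.json && python3 inch.py next.json >/dev/null
echo '[{},{},{}]' > next.json && python3 inch.py next.json >/dev/null
python3 -c "
from h import *; go((.4761,.3720,.020),2.461)"
```

```text
t 27.3 p [0.4781 0.373  0.1114] toolx [-0.777  0.63  -0.   ] tooly [0.63  0.777 0.003] q7 -0.21 F [ 0.7  0.4 -0.6] gap 0.05 gf 0.0
delta [ 0.001  -0.0023  0.0914] rot [ 0.003  0.    -0.001]
```

In the tool's units: 0.091 m is 91, 0.08 m is 80.

```bash
echo '[{"sx": 1,"sy": -2,"sz": 30},{"sx": 1,"sy": -2,"sz": 60},{"sx": 1,"sy": -2,"sz": 80},{"sx": 1,"sy": -2,"sz": 91},{"sx": 1,"sy": -2,"sz": 91}]' > next.json && python3 inch.py next.json 
echo '[{},{},{},{}]' > next.json && python3 inch.py next.json 0 50
python3 -c "
from h import *; state()"
```

```text
clock: 27.92
tool_pos: [0.4751, 0.3714, 0.0188]
eef_rot: [-1.049, -2.961, -0.001]
force: [-0.1, -0.4, -0.3]
finger_gap: 0.05
grasp_force: 0.0
clock: 28.42
tool_pos: [0.476, 0.3722, 0.0202]
eef_rot: [1.048, 2.96, 0.005]
force: [-0.9, -0.8, 5.7]
finger_gap: 0.0132
grasp_force: 49.9
t 28.43 p [0.476  0.3722 0.0202] toolx [-0.777  0.629 -0.   ] tooly [0.629 0.777 0.003] q7 -0.29 F [-0.9 -0.8  5.7] gap 0.0132 gf 49.9
```

```bash
echo '[{"sz": -10},{"sz": -50},{"sz": -100},{"sz": -150},{"sz": -200}]' > next.json && python3 inch.py next.json >/dev/null
echo '[{},{}]' > next.json && python3 inch.py next.json
python3 - <<'E'
from h import *
s,Rm=state(); p=s["tool_pos"]; f,c=shot("wrist","wk")
g=cv2.cvtColor(f,cv2.COLOR_BGR2GRAY)
pred=[p+Rm@np.array([x,y,-.0202+.006+.0202*0+.0082]) for x,y in ((.047,.035),(.047,-.035))]
zt=p[2]-.0142
pred=[np.array([*(p+Rm@np.array([x,y,0]))[:2],zt]) for x,y in ((.047,.035),(.047,-.035))]
print("pred px",proj(c,pred))
C=cv2.HoughCircles(cv2.medianBlur(g,3),cv2.HOUGH_GRADIENT,1,40,param1=80,param2=14,minRadius=12,maxRadius=26)
for q in (C[0] if C is not None else []): print(q,np.round((onplane(c,q[:2].astype(float),zt)[0]-p)@Rm*1000,1))
cv2.imwrite("pics/wk2.png",f)
E
```

```text
clock: 29.3
tool_pos: [0.4744, 0.3701, 0.2179]
eef_rot: [-1.049, -2.961, 0.003]
force: [0.4, -0.5, -2.7]
finger_gap: 0.0127
grasp_force: 49.1
t 29.3 p [0.4744 0.3701 0.2179] toolx [-0.777  0.629  0.   ] tooly [ 0.629  0.777 -0.002] q7 -0.13 F [ 0.4 -0.5 -2.7] gap 0.0127 gf 49.1
pred px [[359.87567134 179.23452076]
 [214.22265765 179.11870634]]
[354.5 175.5  16.7] [48.8 32.3 14.1]
[215.5 176.5  15.9] [ 48.3 -34.3  14.3]
[284.5 362.5  23.2] [-62.7  -1.2  14.2]
[210.5 295.5  25.4] [-17.3 -41.4  14.3]
[528.5 171.5  22. ] [ 51.3 117.8  14. ]
[391.5 304.5  22.1] [-22.9  57.6  14.1]
[396.5 385.5  23. ] [-81.   67.3  14.1]
```

View pics/wk2.png

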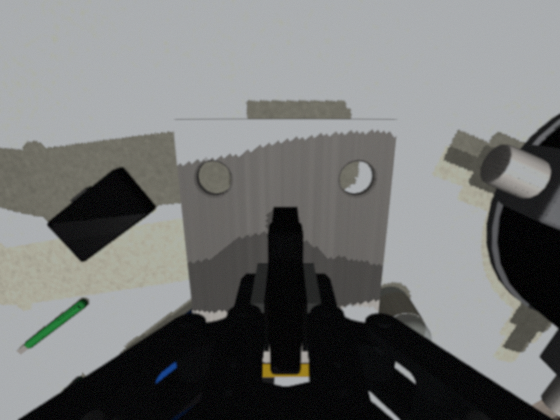

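The plate hangs level and square, far edge at row 119, holes at (215,177) and (356,177), so its centre is ~1.3 mm ahead of the tool. I'll carry it over the tote.

```bash
python3 -c "
from h import *; go((.5703,.1291,.20),1.541)"
```

```text
t 29.35 p [0.4742 0.3698 0.2171] toolx [-0.777  0.629  0.001] tooly [ 0.629  0.777 -0.003] q7 -0.13 F [-0.2  0.5 -3.2] gap 0.0131 gf 49.1
delta [-0.2262 -0.1265  0.0174] rot [-0.003  0.001  0.92 ]
```

```bash
echo '[{"sx": -35,"sy": -20,"az": 0.75},{"sx": -75,"sy": -43,"az": 1.5},{"sx": -120,"sy": -67,"az": 2.35},{"sx": -165,"sy": -92,"az": 3.2},{"sx": -205,"sy": -115,"sz": 5,"ax": -0.01,"az": 4}]' > next.json && python3 inch.py next.json >/dev/null
echo '[{"az": 0.5},{"az": 0.6},{"az": 0.6},{"az": 0.6}]' > next.json && python3 inch.py next.json >/dev/null
python3 -c "
from h import *; go((.5703,.1291,.165),1.541)"
```

```text
t 30.48 p [0.5614 0.1537 0.2135] toolx [0.027 1.    0.002] tooly [ 1.    -0.027  0.001] q7 -0.55 F [-0.8  0.2 -2.4] gap 0.013 gf 49.2
delta [-0.0245  0.0095  0.0484] rot [ 0.001 -0.002  0.002]
```

In the tool's units: 0.044 m is 44, 0.035 m is 35, -0.002 rad is -0.01.

```bash
echo '[{"sx": -12,"sy": 5,"sz": 10},{"sx": -24.5,"sy": 9.5,"sz": 20},{"sx": -24.5,"sy": 9.5,"sz": 35,"ax": 0.005,"ay": -0.01,"az": 0.01},{"sx": -24.5,"sy": 9.5,"sz": 44,"ax": 0.005,"ay": -0.01,"az": 0.01},{"sx": -24.5,"sy": 9.5,"sz": 44,"ax": 0.005,"ay": -0.01,"az": 0.01}]' > next.json && python3 inch.py next.json >/dev/null
echo '[{},{}]' > next.json && python3 inch.py next.json >/dev/null
python3 - <<'E'
from h import *
go((.5703,.1291,.145),1.541)
f,c=shot("wrist","wl"); g,_=shot("scene","sc3")
cv2.imwrite("pics/wl2.png",np.hstack([cv2.resize(f[60:330,140:440],(400,360)),cv2.resize(g[150:310,230:410],(400,360))]))
E
```

```text
t 31.35 p [0.5712 0.1285 0.1704] toolx [0.031 1.    0.   ] tooly [ 1.    -0.031  0.002] q7 -0.54 F [-0.4 -0.8 -2.6] gap 0.0128 gf 49.1
delta [ 0.0006 -0.0009  0.0254] rot [ 0.002 -0.    -0.002]
```

View pics/wl2.png

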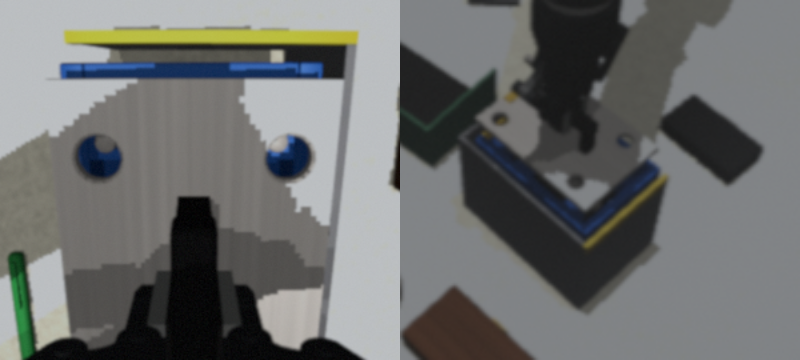

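```bash
python3 - <<'E'
from h import *
f,c=load("wl"); s,Rm=state(); p=s["tool_pos"]
for n,px,z in (("holes",[(214.2,177.8),(356.7,177.8)],p[2]-.0142),("posts",[(218.7,167.2),(359.7,167.2)],.137)):
    print(n,np.round((onplane(c,px,z)-p)@Rm*1000,1)[:,:2].tolist())
E
```

```text
t 31.45 p [0.5711 0.1283 0.1703] toolx [ 0.032  0.999 -0.   ] tooly [ 0.999 -0.032  0.002] q7 -0.54 F [ 0.5 -0.4 -2.8] gap 0.0132 gf 49.1
holes [[47.2, -34.4], [47.3, 34.0]]
posts [[49.0, -35.8], [49.0, 39.5]]
```

The posts show inside both holes: left hole (99,157) with post (105,143), right hole (289,157) with post (293,143), about 1.7 mm off and within the 4 mm play. I'll shift by 1.5 mm and descend.

In the tool's units: 0.0015 m is 1.5, 0.0003 m is 0.3.

```bash
echo '[{"sx": 1.5,"sy": 0.3,"sz": 4},{"sx": 1.5,"sy": 0.3,"sz": 8},{"sx": 1.5,"sy": 0.3,"sz": 12},{"sx": 1.5,"sy": 0.3,"sz": 16},{"sx": 1.5,"sy": 0.3,"sz": 18}]' > next.json && python3 inch.py next.json
echo '[{"sz": 2.5},{"sz": 5},{"sz": 6.5},{"sz": 6.5}]' > next.json && python3 inch.py next.json
```

```text
clock: 32.08
tool_pos: [0.571, 0.1295, 0.1514]
eef_rot: [2.256, 2.185, 0.0]
force: [1.4, -0.1, -2.2]
finger_gap: 0.0129
grasp_force: 49.2
clock: 32.58
tool_pos: [0.5712, 0.1296, 0.1452]
eef_rot: [2.256, 2.185, 0.001]
force: [-0.9, -0.1, -2.9]
finger_gap: 0.0134
grasp_force: 49.2
```

```bash
echo '[{"sz": 1},{"sz": 2},{"sz": 2}]' > next.json && python3 inch.py next.json
echo '[{"sz": 0.5},{"sz": 1},{"sz": 1}]' > next.json && python3 inch.py next.json
```

```text
clock: 32.95
tool_pos: [0.5712, 0.1296, 0.1433]
eef_rot: [2.256, 2.185, 0.001]
force: [-0.2, -0.3, -1.8]
finger_gap: 0.0135
grasp_force: 49.2
clock: 33.33
tool_pos: [0.5713, 0.1296, 0.1431]
eef_rot: [2.256, 2.185, 0.001]
force: [-3.1, -1.1, 5.8]
finger_gap: 0.0133
grasp_force: 50.3
```

Contact came at z = 0.1431 as predicted. I'll release, retreat and check.

```bash
echo '[{},{},{}]' > next.json && python3 inch.py next.json 0.05 40
echo '[{"sz": -20},{"sz": -60},{"sz": -110},{"sz": -150},{"sx": -30,"sz": -160}]' > next.json && python3 inch.py next.json >/dev/null
echo '[{"sx": -30},{"sx": -60},{"sx": -60},{"sx": -60}]' > next.json && python3 inch.py next.json
python3 - <<'E'
from h import *
f,c=shot("wrist","wm"); g,c2=shot("scene","sc4"); t,c3=shot("top","tp4")
b=[np.round(onplane(c3,r[0],.129)[0]*1000,1) for a,r,k in blobs(t[:, :],(20,110,70),(36,255,255),8)]
print(b[:8])
cv2.imwrite("pics/wm2.png",np.hstack([cv2.resize(f,(400,300)),cv2.resize(g[140:320,200:440],(400,300))]))
E
```

```text
clock: 33.7
tool_pos: [0.5713, 0.1296, 0.1421]
eef_rot: [2.256, 2.185, 0.001]
force: [-0.2, -0.1, -0.1]
finger_gap: 0.0503
grasp_force: 0.0
clock: 34.83
tool_pos: [0.5683, 0.041, 0.3033]
eef_rot: [2.255, 2.186, 0.004]
force: [0.3, 1.0, 0.4]
finger_gap: 0.0502
grasp_force: 0.0
[array([ 900.6, -141.8,  129. ]), array([904.8, 114.3, 129. ]), array([579.4, 218.3, 129. ]), array([ 724.6, -504.1,  129. ]), array([868.8, -78.2, 129. ])]
```

View pics/wm2.png

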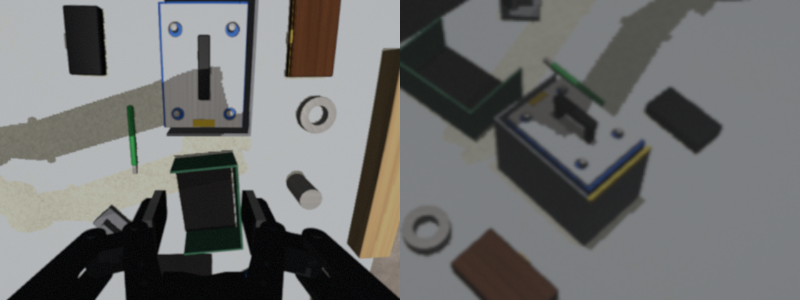

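The plate lies flat on the tote with all four posts centred in its holes at (176,29), (233,29), (178,114) and (230,114). Its yellow strip is at the tote's yellow end (203,124), and the gripper is clear. I'll hand it in.

```bash
echo '[{},{}]' > next.json && python3 inch.py next.json >/dev/null; python3 -c "
from cell import manip; print(manip.job_done())"
```

```text
the job is handed in; nothing more can be done
None
```

The job is handed in at about 35 s of robot time: the tote is stacked and seated on the base with its yellow end over the plain end, and the plate lies flat over all four posts with its marked end at the tote's yellow end. Everything is released and the arm is clear; no verdict was returned.

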